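Clear the cell-culture bench: jars through the waste flap, bottles upright

ROBOT

A 6-joint arm with a two-finger parallel gripper is mounted at the origin on the work surface. World frame = base frame: x ahead of the robot, y to its left, z up, the work surface at z = 0. Lengths are in mm, angles in rad, forces in N, time in s.
With the tool pointing down it reaches from about 275 to 750 mm from the base axis. Payload 10.2 kg.
Tool frame: the origin (TCP) lies at the very end of the fingers, on their centre line; the grasp point (between the pads) lies ctrl.grip_depth behind it (ctrl.grip_depth is the distance from the TCP to the grasp point, in mm); z points along the fingers, y is the direction in which the jaws open and shut (so a half turn about z gives the same grasp; the last joint's range is limited). The gripper opens to 85 mm and grips with 20 to 120 N. Pads are 22 mm wide; open, the fingers measure 114 mm over their backs; the gripper's body (76 mm by 85 mm) begins 54 mm behind the grasp point. The pads swing forward as they close: fully open they stand 13 mm farther back than shut.
Start: joints at [-1.373, 0.313, 1.498, -0, 1.331, -0.223], TCP at [214.446, -479.212, 231.294] pointing down, gripper open.
Joint ranges: [-2.94, 2.94], [-0.97, 2.17], [0.19, 2.56], [-1.23, 4.37], [0.02, 3.11], [-2.88, 2.88]. Speed limits (rad/s): [2.39, 2.39, 3.01, 3.14, 3.14, 3.14].

INTERFACE

Orientations are given as a unit quaternion [w, x, y, z].
In Python, from rig import telemetry, eyes, ctrl, nets gives the robot as it stands. The module is installed in compiled form; this text tells all that it offers.
- The arm moves only by the tool drive_tool, never from a script. Its argument "series" is text: rows parted by semicolons, each of 7 numbers parted by spaces: the shift along the tool's x, y, z normalised to -1 to 1, where 1 is 0.12 m, then the turn, a rotation vector about the tool's x, y, z normalised to -1 to 1, where 1 is 0.5 rad, then the opening, from 0 (shut) to 1 (fully open). In form: tx ty tz wx wy wz hand; .... A call has 1 to 20 rows; each row is the pose to reach, as a shift and turn from the pose measured when the call began, along the tool's axes at that moment; what a row does not reach only later rows make up. A row lasts 1/10 s, in which the tool goes at most 50 mm and 8.59 degrees, less where a joint would pass 70% of its speed; a pose out of reach is approached as far as the arm can. A call with a number of a shift or a turn outside -1 to 1 is refused whole. A call with a gripper value outside its range is refused whole. The fingers move at their own pace and stop on an object; "newtons" is the grip in N (left out, the last holds). Time passes only in rows, so rows that repeat a pose let the fingers close. It gives the time, the measured TCP pose, the force and the opening at its end, in the units of the state.
- telemetry.sense(): the state, without advancing time (a new reading comes with each control period).
- eyes.capture(name): name is "scene" or "top" or "wrist"; returns a dict with "frame" (400x640x3 uint8, red, green, blue), "fx", "fy", "cx", "cy" (pixels), "view" (4x4, takes a point from world to camera coordinates). Camera axes: x right, y up, looking along -z (the intrinsics and any distortion apply to the point x, -y, -z); pixel columns grow to the right and rows downward; lengths in mm; the calibration is good to about 2 mm. A picture is of the moment at which its call begins. There is no depth.
- ctrl.finish_job(): hands the job in, once; it reports no verdict.
Trained networks look in a picture, given as the dict that the camera call returned (one of the last four; its "shot" number tells which), for a name from the list of things; names that differ only in an ending like _2 or _b are one class to them, and where a whole thing is asked for, a point or a joint stands for the part that bears it (a point fixed in the world has none). Each returns a list of dicts, best first, with "confidence" (0 to 1); they miss things now and then, are a little off and sometimes report something else, mostly with a low value. They report only what shows in the picture. A call takes as long as a camera call.
- nets.spot_in(name, picture): "rect" ([left, top, right, bottom] in pixels, round what is visible of it).
The state is a dict: "time_s": time; "joints": joint angles; "dq": joint speeds; "tau": joint torques, N m; "eef_pos": TCP position; "ee_rot": TCP orientation; "force": force on the tool from outside, world axes, zero at the start; "wrist_torque": the same for the moment, N m; "grip_width": opening from 0.0 (shut) to 1.0 (fully open).
Only numpy, scipy, OpenCV 4.12 (cv2) and the standard library are available. Lean on these libraries where they do the work, as an engineer would, in place of code of your own. Each camera call takes 0.05 s, during which the arm holds its last target. There are 200 camera calls.

TASK

Clear the bench after the session: put every used white sample jar into the white waste box through the sprung flap in its top, and let the flap swing shut again. Stand both fallen brown bottles upright on the steel tray. Do not disturb the beaker, the grey box or the stack of dishes.

Things in the scene. Friction and masses are not known exactly. Their poses are not given: they have to be found in the camera images.
- bin: Fixed white waste box, 210 mm (its x) by 320 mm (its y) by 200 mm high. Origin: centre of its underside; z up. Only way in: a hatch in the top, x -75 to +75 mm, y -150 to -45 mm, shut by the flap; the rest of the top is a clear cover. Inside, a ramp under the hatch (surface z about 90 mm at y = -150, down to the floor at y = -30) sends things to the +y end.
- hatch (a point): Centre of the hatch mouth, level with the box's top, 200 mm above the bench; axes as bin. Fingers that close along the box's x have room to open fully in the hatch. The spring presses the flap on whatever is in the hatch and can pinch a jar against the far edge, unless the fingers are lowered into the hatch and keep the flap back while the jar is let go.
- flap (a joint): Steel flap in the hatch, 146 by 100 by 4 mm, flush with the top, hinged along the hatch edge at the box's y = -150 mm; swings down into the box. 0 = shut, grows as it opens, stop at 1.5 rad (hanging down). A spring shuts it: 0.2 N m shut, 0.35 N m open (4 to 8 N at mid-flap). A jar's weight alone does not open it; a jar pushed down on it does.
- tray: Fixed flat steel tray, 250 mm (its x) by 160 mm (its y), 8 mm thick, no rim. Origin: centre of its underside; z up.
- jar0_center (a point): Used sample jar: round white plastic jar with grey screw cap, 56 mm diameter, 80 mm tall (the top 20 mm is the cap, 52 mm diameter), about 0.14 kg, bottom-heavy, standing on the bench. This point: its centre, half-way up; z along its axis to the cap. None if absent in this run.
- jar1_center (a point): Used sample jar: round white plastic jar with grey screw cap, 56 mm diameter, 80 mm tall (the top 20 mm is the cap, 52 mm diameter), about 0.14 kg, bottom-heavy, standing on the bench. This point: its centre, half-way up; z along its axis to the cap. None if absent in this run.
- jar2_center (a point): Used sample jar: round white plastic jar with grey screw cap, 56 mm diameter, 80 mm tall (the top 20 mm is the cap, 52 mm diameter), about 0.14 kg, bottom-heavy, standing on the bench. This point: its centre, half-way up; z along its axis to the cap. None if absent in this run.
- jar3_center (a point): Used sample jar: round white plastic jar with grey screw cap, 56 mm diameter, 80 mm tall (the top 20 mm is the cap, 52 mm diameter), about 0.14 kg, bottom-heavy, standing on the bench. This point: its centre, half-way up; z along its axis to the cap. None if absent in this run.
- bottle0_center (a point): Square brown glass media bottle with round black cap (36 mm diameter, 22 mm tall), body 60 by 60 mm, 84 mm tall, 114 mm with neck and cap, 0.3 kg; starts lying on a flat side. This point: on its axis, 57 mm from the base; z along its axis from base to cap, x and y square to its sides. Bottom-heavy (centre of mass 34 mm above the base): set on its base's edge and let go, it rocks upright if it leans less than 30 degrees.
- bottle1_center (a point): Square brown glass media bottle with round black cap (36 mm diameter, 22 mm tall), body 60 by 60 mm, 84 mm tall, 114 mm with neck and cap, 0.3 kg; starts lying on a flat side. This point: on its axis, 57 mm from the base; z along its axis from base to cap, x and y square to its sides. Bottom-heavy (centre of mass 34 mm above the base): set on its base's edge and let go, it rocks upright if it leans less than 30 degrees.
- beaker: Bystander: glass beaker, 72 mm across, 90 mm tall, loose. Origin: centre of underside.
- tipbox: Bystander: grey box with clear lid, 85 by 120 by 70 mm, loose. Origin: centre of underside.
- dishes: Bystander: stack of culture dishes, 94 mm across, 57 mm tall, loose. Origin: centre of underside.

How it is judged:
By the outcome, as a careful person would: the job done as asked, in the order asked, and still so for the second after the job is handed in, with the robot touching nothing.
Of jar0, jar1, jar2, jar3 only 2 to 4 are there at a start; the rules pass over those that are not, and their reading is None.
At some moment in a run one of jar0, jar1, jar2, jar3, bottle0, bottle1 may be knocked a few centimetres aside while the robot is not near it.
It also fails if it takes over 210 s, if anything falls off the work surface, if the arm or the gripper's body presses on something with over 40 N, if the wrist force passes 120 N, or if a joint passes its speed limit or range.

## Working session

There is one attempt and no reset: what is moved stays moved. The work goes in short steps, Python scripts to look and compute and a tool call to move; the robot and the scene stay as the last step left them, time stands still between calls to the robot, and variables do not carry over. Pictures are saved under pics/ and viewed, about 12 in all and at most 16, crops included, and the job is handed in when it is done.

Besides the shell and the picture viewer there is one more tool, called after "Request:" by a JSON object that holds its "api" and its "payload", one argument or row to a line. drive_tool: Moves the arm, as the interface text tells. Scaled input: -1 to 1 covers 0.12 m each way for a shift and 0.5 rad each way for a turn. Its arguments: {"type":"object","properties":{"series":{"type":"string"},"newtons":{"type":"number"}},"required":["series"]}

```bash
mkdir -p pics
python3 - <<'E'
from rig import telemetry, eyes, ctrl, nets
import cv2,numpy as np
print(telemetry.sense()); print(ctrl.grip_depth)
for n in ["scene","top"]:
    p=eyes.capture(n); cv2.imwrite(f"pics/{n}0.png",p["frame"][:,:,::-1])
    print(n,{k:p[k] for k in p if k!="frame"})
    for t in ["bin","flap","tray","jar0_center","bottle0_center","beaker","tipbox","dishes"]:
        print(t,[([round(x) for x in d["rect"]],round(d["confidence"],2)) for d in nets.spot_in(t,p)])
E
```

```text
{'time_s': 0.0, 'joints': array([-1.37340921e+00,  3.13441338e-01,  1.49843447e+00,  1.45771471e-05,
        1.33099915e+00, -2.23373845e-01]), 'dq': array([-0.00068556,  0.00195042,  0.00143724,  0.00114781, -0.00070975,
       -0.00159601]), 'tau': array([ 8.84279325e-04, -4.12263966e+01, -2.59740579e+01, -1.78494047e-04,
        4.16914161e-03, -9.11997091e-06]), 'eef_pos': array([ 214.39244436, -478.9498581 ,  230.74049361]), 'ee_rot': array([-6.41002601e-04,  9.77951691e-01,  2.08830264e-01,  1.54087558e-05]), 'force': array([ 0.45530714,  0.71586796, -0.1453129 ]), 'wrist_torque': array([-0.03748112,  0.0292153 ,  0.00051328]), 'grip_width': 0.998595264047949}
18.700000000000003
scene {'fx': 470.67638455639644, 'fy': 470.67638455639644, 'cx': 317.2233901162334, 'cy': 196.1020351108579, 'view': array([[ 6.31124119e-01,  7.75680622e-01, -1.38490611e-03,
        -3.76341469e+02],
       [-6.77134554e-01,  5.51812349e-01,  4.86818167e-01,
         3.69161578e+02],
       [ 3.78379627e-01, -3.06304919e-01,  8.73502235e-01,
        -1.79094920e+03],
       [ 0.00000000e+00,  0.000000
[... 477 characters left out ...]
9, 'cy': 196.09867294519637, 'view': array([[-5.23522496e-04, -9.99773698e-01, -2.12668426e-02,
        -4.81269241e+00],
       [ 9.98674760e-01, -1.61716817e-03,  5.14403346e-02,
        -6.09899699e+02],
       [-5.14630856e-02, -2.12117288e-02,  9.98449605e-01,
        -1.06663628e+03],
       [ 0.00000000e+00,  0.00000000e+00,  0.00000000e+00,
         1.00000000e+00]]), 'shot': 2}
bin [([92, 172, 250, 272], 0.65)]
flap [([178, 193, 232, 257], 0.57)]
tray [([422, 185, 478, 274], 0.72)]
jar0_center [([390, 248, 416, 275], 0.62)]
bottle0_center []
beaker [([389, 122, 422, 150], 0.58)]
tipbox [([246, 117, 299, 157], 0.56)]
dishes [([321, 124, 356, 161], 0.85), ([181, 194, 232, 256], 0.37)]
```

Run:
```python
import cv2
a=cv2.imread("pics/top0.png");b=cv2.imread("pics/scene0.png")
cv2.imwrite("pics/top0c.png",cv2.resize(a[90:370,80:500],(800,533),interpolation=cv2.INTER_CUBIC))
cv2.imwrite("pics/scene0c.png",cv2.resize(b[50:320,130:490],(800,600),interpolation=cv2.INTER_CUBIC))
```

```text
(no output)
```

View pics/top0c.png

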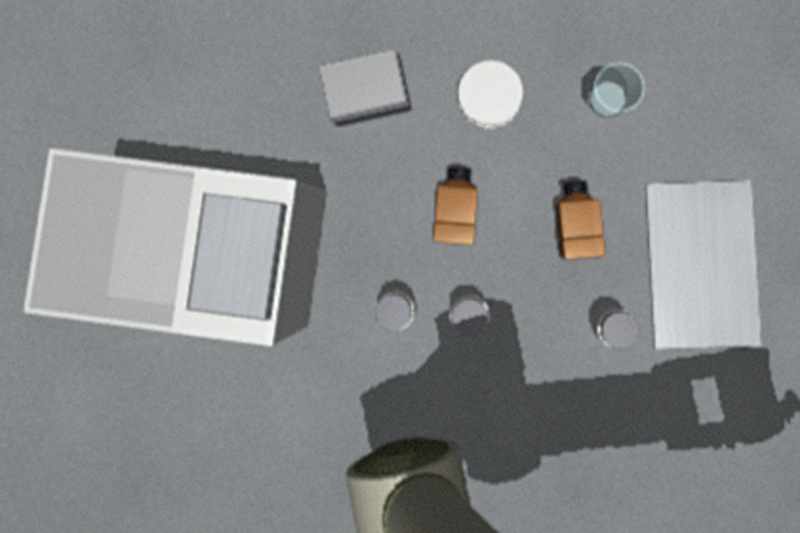

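View pics/scene0c.png

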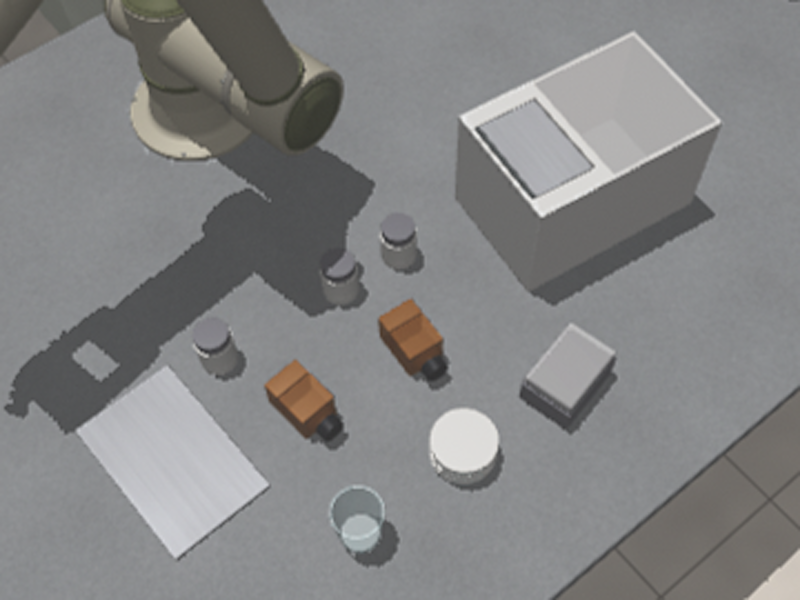

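```bash
cat > h.py <<'E'
from rig import telemetry, eyes, ctrl, nets
import cv2, numpy as np
from scipy.spatial.transform import Rotation as R
np.set_printoptions(suppress=True,precision=3)
def world(p,uv,z):
    """pixel -> world point on the plane z"""
    V=p["view"]; C=-V[:3,:3].T@V[:3,3]
    d=V[:3,:3].T@np.array([(uv[0]-p["cx"])/p["fx"],-(uv[1]-p["cy"])/p["fy"],-1])
    return C+d*(z-C[2])/d[2]
def pix(p,X):
    c=p["view"][:3,:3]@np.asarray(X)+p["view"][:3,3]
    return np.array([p["cx"]-p["fx"]*c[0]/c[2],p["cy"]+p["fy"]*c[1]/c[2]])
def pose():
    s=telemetry.sense(); q=s["ee_rot"]
    return s, R.from_quat([q[1],q[2],q[3],q[0]])
def tool(yaw,pitch=0):
    """jaw axis (tool y) at world angle yaw, pointing down, then swung forward by pitch about the jaw axis"""
    y=np.array([np.cos(yaw),np.sin(yaw),0]); z=np.array([0,0,-1.]); r=R.from_matrix(np.c_[np.cross(y,z),y,z])
    return R.from_rotvec(y*pitch)*r
def go(pos,rot=None):
    s,r=pose(); rot=rot or r
    d=r.inv().apply(np.asarray(pos)-s["eef_pos"])/120; w=(r.inv()*rot).as_rotvec()/.5
    print("t",round(s["time_s"],1),"pos",s["eef_pos"].round(1),"grip",s["grip_width"].round(2),"F",s["force"].round(1),"-> shift",d,"turn",w)
E
python3 - <<'E'
from h import *
p=eyes.capture("top")
f=lambda u,v,z:world(p,(u/(800/420)+80,v/(533/280)+90),z)
b=np.array([f(*c,200) for c in [(50,150),(297,180),(274,345),(25,311)]]);print("bin",b.mean(0),"long",b[0]-b[1],b[3]-b[2],"short",b[1]-b[2],b[0]-b[3])
t=np.array([f(*c,8) for c in [(648,183),(750,181),(760,347),(655,348)]]);print("tray",t.mean(0),t[0]-t[3],t[1]-t[0])
for c in [(395,311),(469,308),(619,329)]: print("jar",f(*c,80))
for c,c2 in [((459,173),(455,212)),((573,188),(582,226))]: print("bottle cap",f(*c,30),"bodymid",f(*c2,60))
for n,c,z in [("tip",(365,87),70),("dish",(491,92),57),("beak",(618,87),90)]: print(n,f(*c,z))
s,r=pose();print(r.as_matrix())
E
```

```text
bin [545.058 363.145 200.   ] long [ 39.325 318.665   0.   ] [ 41.918 318.04    0.   ] short [207.829 -26.749   0.   ] [205.236 -26.124   0.   ]
tray [ 515.203 -381.807    8.   ] [249.5     6.888   0.   ] [   2.714 -154.311    0.   ]
jar [451.372  77.834  80.   ]
jar [455.776 -27.375  80.   ]
jar [ 426.644 -238.891   80.   ]
bottle cap [652.793 -12.604  30.   ] bodymid [592.952  -7.169  60.   ]
bottle cap [ 629.819 -183.285   30.   ] bodymid [ 572.374 -191.439   60.   ]
tip [775.576 124.023  70.   ]
dish [769.989 -60.252  57.   ]
beak [ 769.423 -239.629   90.   ]
[[ 0.913  0.408  0.   ]
 [ 0.408 -0.913 -0.   ]
 [-0.     0.    -1.   ]]
```

Run:
```python
from h import *
go([427,-239,150],tool(-.127))
```

```text
Traceback (most recent call last):
  File "h.py", line 23, in go
    print("t",round(s["time_s"],1),"pos",s["eef_pos"].round(1),"grip",s["grip_width"].round(2),"F",s["force"].round(1),"-> shift",d,"turn",w)
                                                                      ^^^^^^^^^^^^^^^^^^^^^
AttributeError: 'float' object has no attribute 'round'
```

```bash
sed -i 's/s\["grip_width"\].round(2)/round(s["grip_width"],2)/' h.py
python3 - <<'E'
from h import *
go([427,-239,150],tool(-.127))
E
```

```text
t 0.9 pos [ 214.4 -479.2  231.3] grip 1.0 F [ 0.  -0.2 -0.7] -> shift [ 2.435 -1.104  0.677] turn [ 0.     0.    -2.046]
```

Request:
{"api": "drive_tool", "payload": {
  "series": "1 -0.5 0.2 0 0 -1 1;1 -0.5 0.2 0 0 -1 1;1 -0.5 0.2 0 0 -1 1;1 -0.5 0.2 0 0 -1 1;1 -0.5 0.2 0 0 -1 1;1 -0.5 0.2 0 0 -1 1",
  "newtons": 40
}}

```text
time_s: 1.55
eef_pos: [299.3, -375.8, 207.4]
ee_rot: [0.0, 0.896, 0.443, -0.0]
force: [-0.3, -0.2, 0.5]
grip_width: 0.997
```

Request:
{"api": "drive_tool", "payload": {
  "series": "1 0.1 0.2 0 0 -1 1;1 0.1 0.2 0 0 -1 1;1 0.1 0.2 0 0 -1 1;1 0.1 0.2 0 0 -1 1;1 0.1 0.2 0 0 -1 1;1 0.1 0.2 0 0 -1 1"
}}

```text
time_s: 2.15
eef_pos: [381.4, -288.5, 183.5]
ee_rot: [0.0, 0.76, 0.65, -0.0]
force: [0.6, -0.1, 0.2]
grip_width: 1.0
```

Request:
{"api": "drive_tool", "payload": {
  "series": "0.45 0.31 0.2 0 0 -0.05 1;0.45 0.31 0.2 0 0 -0.05 1;0.45 0.31 0.2 0 0 -0.05 1;0.45 0.31 0.2 0 0 -0.05 1"
}}

```text
time_s: 2.55
eef_pos: [426.2, -241.7, 159.7]
ee_rot: [0.0, 0.752, 0.659, -0.0]
force: [0.2, -0.2, -0.5]
grip_width: 1.004
```

Run:
```python
from h import *
w=eyes.capture("wrist"); cv2.imwrite("pics/w1.png",w["frame"][:,:,::-1])
t=eyes.capture("top"); s=eyes.capture("scene")
for n,p in (("wrist",w),("top",t),("scene",s)):
  for o in ("jar0_center","bottle0_center"):
    for d in nets.spot_in(o,p):
      r=d["rect"]; print(n,o,np.round(r),round(d["confidence"],2),world(p,((r[0]+r[2])/2,(r[1]+r[3])/2),40 if o[0]=="j" else 30))
print(pix(w,[427,-239,80]),pix(t,[427,-239,80]))
i=np.vstack([cv2.resize(t["frame"],(480,300)),cv2.resize(s["frame"],(480,300))]);cv2.imwrite("pics/ts1.png",np.hstack([i])[:,:,::-1])
go([427,-239,35],tool(-.127))
```

```text
wrist jar0_center [283. 147. 357. 237.] 0.85 [ 421.616 -244.723   40.   ]
top jar0_center [390. 249. 416. 274.] 0.62 [ 426.138 -241.461   40.   ]
top bottle0_center [309. 180. 330. 220.] 0.87 [599.419  -7.629  30.   ]
scene jar0_center [215. 196. 238. 218.] 0.68 [ 427.924 -240.92    40.   ]
scene bottle0_center [302. 184. 335. 218.] 0.94 [595.876   5.79   30.   ]
scene bottle0_center [214. 197. 235. 220.] 0.75 [ 423.241 -247.605   30.   ]
scene bottle0_center [324. 231. 354. 268.] 0.16 [769.415 -51.851  30.   ]
[326.086 198.454] [405.014 262.7  ]
t 3.0 pos [ 426.4 -241.1  159.6] grip 1.0 F [-0.5  0.5 -0.7] -> shift [0.019 0.003 1.038] turn [ 0.001  0.002 -0.008]
```

View pics/w1.png

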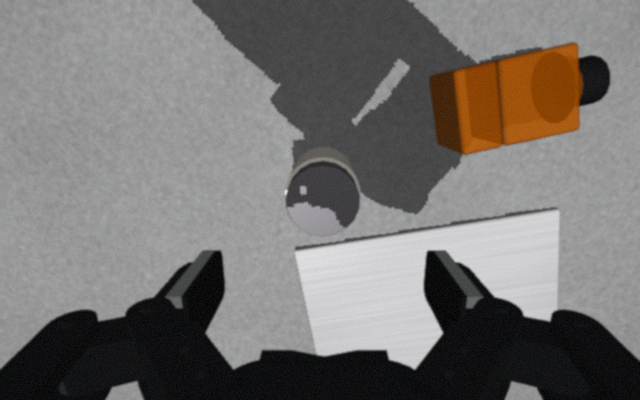

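View pics/ts1.png

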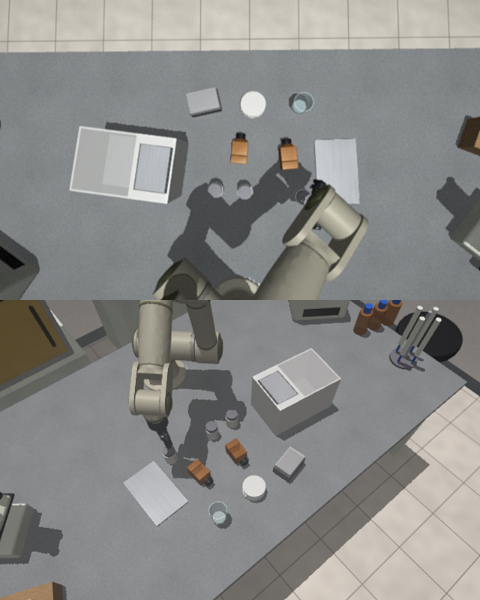

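Request:
{"api": "drive_tool", "payload": {
  "series": "0.02 0 0.3 0 0 0 1;0.02 0 0.6 0 0 0 1;0.02 0 0.8 0 0 0 1;0.02 0 0.9 0 0 0 1;0.02 0 0.9 0 0 0 1"
}}

```text
time_s: 3.5
eef_pos: [426.3, -238.6, 50.8]
ee_rot: [-0.001, 0.752, 0.659, -0.0]
force: [-0.1, 0.2, 1.1]
grip_width: 1.001
```

Request:
{"api": "drive_tool", "payload": {
  "series": "0 0 0.14 0 0 0 1;0 0 0.14 0 0 0 1;0 0 0.14 0 0 0 0;0 0 0.14 0 0 0 0;0 0 0.14 0 0 0 0;0 0 0.14 0 0 0 0;0 0 0.14 0 0 0 0;0 0 0.14 0 0 0 0;0 0 0.14 0 0 0 0;0 0 0.14 0 0 0 0"
}}

```text
time_s: 4.5
eef_pos: [426.7, -239.0, 35.4]
ee_rot: [0.0, 0.752, 0.659, -0.0]
force: [-1.6, 1.3, 7.7]
grip_width: 0.64
```

Request:
{"api": "drive_tool", "payload": {
  "series": "0 0 -0.4 0 0 0 0;0 0 -0.8 0 0 0 0;0 0 -1 0 0 0 0;0 0 -1 0 0 0 0"
}}

```text
time_s: 4.9
eef_pos: [428.0, -239.9, 159.2]
ee_rot: [0.004, 0.752, 0.659, 0.0]
force: [0.2, 0.2, -2.7]
grip_width: 0.641
```

Request:
{"api": "drive_tool", "payload": {
  "series": "0.3 0.2 -0.4 0 0 0 0;0.6 0.4 -0.8 0 0 0 0;1 0.6 -1 0 0 0 0;1 0.6 -1 0 0 0 0;1 0.6 -1 0 0 0 0"
}}

```text
time_s: 5.4
eef_pos: [516.3, -127.0, 280.7]
ee_rot: [0.006, 0.75, 0.661, 0.001]
force: [0.3, 0.4, -2.0]
grip_width: 0.644
```

Request:
{"api": "drive_tool", "payload": {
  "series": "0.4 -0.1 0 0 0 0 0;0.8 -0.2 0 0 0 0 0;1 -0.28 0 0 0 0 0;1 -0.28 0 0 0 0 0"
}}

```text
time_s: 5.8
eef_pos: [496.9, -1.2, 278.5]
ee_rot: [0.004, 0.749, 0.662, 0.001]
force: [-0.7, -0.9, -1.4]
grip_width: 0.643
```

Request:
{"api": "drive_tool", "payload": {
  "series": "0.4 0 0 0 0 0 0;0.8 0 0 0 0 0 0;1 0 0 0 0 0 0;1 0 0 0 0 0 0"
}}

```text
time_s: 6.2
eef_pos: [511.6, 119.4, 276.4]
ee_rot: [0.004, 0.748, 0.663, -0.0]
force: [-0.3, 0.2, -1.8]
grip_width: 0.639
```

Request:
{"api": "drive_tool", "payload": {
  "series": "0.4 0 0 0 0 0 0;0.8 0 0 0 0 0 0;1 0 0 0 0 0 0;1 0 0 0 0 0 0;1 0 0 0 0 0 0"
}}

```text
time_s: 6.7
eef_pos: [526.3, 237.2, 274.7]
ee_rot: [0.003, 0.749, 0.663, -0.001]
force: [0.4, -1.7, -0.8]
grip_width: 0.638
```

Run:
```python
from h import *
go([534,272,138],tool(-.127))
w=eyes.capture("wrist"); cv2.imwrite("pics/w2.png",w["frame"][:,:,::-1])
c,s=np.cos(-.127),np.sin(-.127)
for x,y in [(-75,-150),(75,-150),(75,-45),(-75,-45)]:
  print(pix(w,[545+c*x-s*y,363+s*x+c*y,200]))
```

```text
t 6.7 pos [526.3 237.2 274.7] grip 0.64 F [ 0.4 -1.7 -0.8] -> shift [0.302 0.025 1.138] turn [0.007 0.012 0.011]
[220.308 235.222]
[436.767 235.807]
[453.876  75.507]
[206.179  74.166]
```

View pics/w2.png

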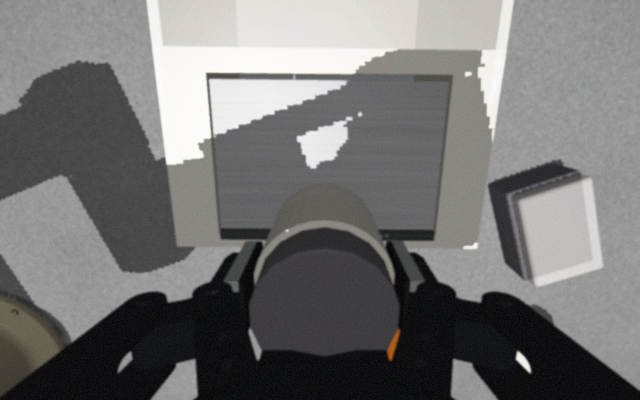

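Request:
{"api": "drive_tool", "payload": {
  "series": "0.3 0.02 0 0 0 0 0;0.3 0.02 0 0 0 0 0;0.3 0.02 0.2 0 0 0 0;0.3 0.02 0.4 0 0 0 0;0.3 0.02 0.6 0 0 0 0;0.3 0.02 0.8 0 0 0 0;0.3 0.02 1 0 0 0 0;0.3 0.02 1 0 0 0 0;0.3 0.02 1 0 0 0 0"
}}

```text
time_s: 7.65
eef_pos: [533.6, 271.1, 155.3]
ee_rot: [0.003, 0.749, 0.662, -0.001]
force: [-0.1, 4.9, -2.0]
grip_width: 0.64
```

Request:
{"api": "drive_tool", "payload": {
  "series": "0 0 0.12 0 0 0 0;0 0 0.12 0 0 0 0;0 0 0.12 0 0 0 1;0 0 0.12 0 0 0 1;0 0 0.12 0 0 0 1;0 0 0.12 0 0 0 1;0 0 0.12 0 0 0 1;0 0 0.12 0 0 0 1;0 0 0.12 0 0 0 1;0 0 0.12 0 0 0 1"
}}

```text
time_s: 8.65
eef_pos: [533.7, 270.9, 141.0]
ee_rot: [0.003, 0.749, 0.662, -0.001]
force: [3.3, 2.2, 3.4]
grip_width: 1.002
```

Run:
```python
from h import *
w=eyes.capture("wrist");s=eyes.capture("scene")
a=cv2.resize(w["frame"],(480,300));b=cv2.resize(s["frame"][50:200,300:540],(480,300),interpolation=cv2.INTER_CUBIC)
cv2.imwrite("pics/w3.png",np.vstack([a,b])[:,:,::-1])
```

```text
(no output)
```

View pics/w3.png

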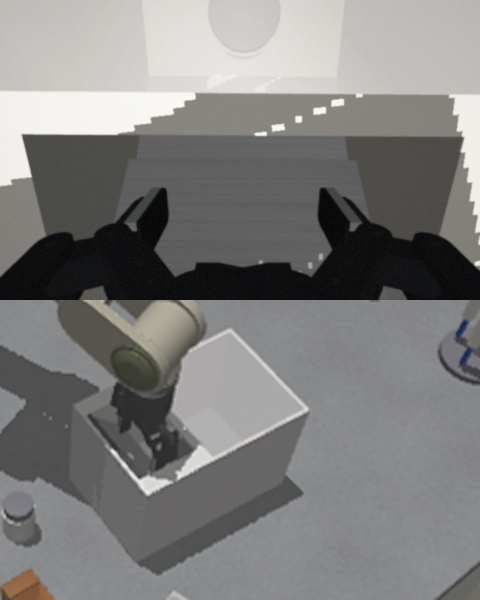

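Request:
{"api": "drive_tool", "payload": {
  "series": "0 0 -0.4 0 0 0 1;0 0 -0.8 0 0 0 1;0 0 -1 0 0 0 1;0 0 -1 0 0 0 1"
}}

```text
time_s: 9.15
eef_pos: [533.6, 271.6, 264.1]
ee_rot: [0.004, 0.749, 0.662, 0.001]
force: [-0.3, 0.4, -0.8]
grip_width: 0.998
```

Request:
{"api": "drive_tool", "payload": {
  "series": "-0.4 -0.1 0 0 0 0 1;-0.8 -0.2 0 0 0 0 1;-1 -0.24 0 0 0 0 1;-1 -0.24 0 0 0 0 1"
}}

```text
time_s: 9.55
eef_pos: [488.8, 153.7, 263.0]
ee_rot: [0.003, 0.75, 0.661, -0.001]
force: [0.7, 0.6, -0.1]
grip_width: 1.0
```

Request:
{"api": "drive_tool", "payload": {
  "series": "-0.3 -0.1 0.3 0 0 0 1;-0.6 -0.24 0.6 0 0 0 1;-0.68 -0.24 0.8 0 0 0 1;-0.68 -0.24 0.8 0 0 0 1;-0.68 -0.24 0.8 0 0 0 1"
}}

```text
time_s: 10.05
eef_pos: [450.5, 76.3, 167.5]
ee_rot: [0.003, 0.75, 0.661, -0.001]
force: [1.0, -0.1, 1.2]
grip_width: 1.0
```

```bash
cat > look.py <<'E'
from h import *
import sys
def look(x,y,z=80,f=None):
    w=eyes.capture("wrist");t=eyes.capture("top")
    for n,p in (("wrist",w),("top",t)):
      for o in ("jar0_center","bottle0_center","flap"):
        for d in nets.spot_in(o,p):
          r=d["rect"]; print(n,o,np.round(r),round(d["confidence"],2),world(p,((r[0]+r[2])/2,(r[1]+r[3])/2),{"j":40,"b":30,"f":200}[o[0]]))
    print("predicted px",pix(w,[x,y,z]),pix(t,[x,y,z]))
    for a in range(0): pass
    im=w["frame"].copy(); cv2.circle(im,tuple(int(v) for v in pix(w,[x,y,z])),3,(255,0,0),-1)
    if f: cv2.imwrite(f,np.vstack([cv2.resize(im,(480,300)),cv2.resize(t["frame"][70:320,70:470],(480,300))])[:,:,::-1])
E
python3 - <<'E'
from look import *
look(451,78,80,"pics/w4.png"); go([451,78,35],tool(-.127))
E
```

```text
wrist jar0_center [300. 251. 363. 353.] 0.35 [442.363 -34.18   40.   ]
wrist bottle0_center [610. 232. 639. 314.] 0.6 [715.179 -45.638  30.   ]
wrist bottle0_center [430. 204. 582. 297.] 0.56 [605.352  -8.441  30.   ]
wrist flap [298. 252. 362. 352.] 0.36 [451.079  72.278 200.   ]
top jar0_center [314. 246. 340. 268.] 0.37 [438.378 -29.487  40.   ]
top bottle0_center [310. 179. 331. 220.] 0.88 [599.843 -10.773  30.   ]
top bottle0_center [422. 184. 480. 276.] 0.44 [ 513.791 -380.645   30.   ]
top flap [181. 197. 233. 257.] 0.68 [526.789 259.974 200.   ]
predicted px [325.594 196.291] [287.313 253.515]
t 10.4 pos [450.5  76.1 167.8] grip 1.0 F [ 0.2  0.7 -0.3] -> shift [ 0.023 -0.002  1.106] turn [0.009 0.011 0.003]
```

View pics/w4.png

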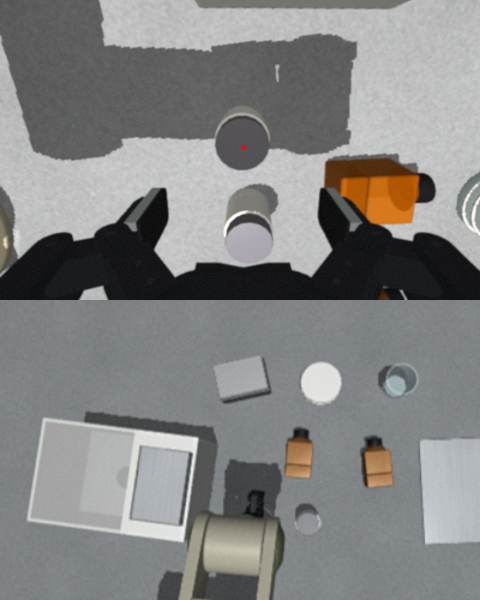

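Request:
{"api": "drive_tool", "payload": {
  "series": "0.04 -0.01 0.3 0 0 0 1;0.04 -0.01 0.6 0 0 0 1;0.04 -0.01 0.8 0 0 0 1;0.04 -0.01 0.9 0 0 0 1;0.04 -0.01 0.95 0 0 0 1;0.04 -0.01 0.95 0 0 0 1"
}}

```text
time_s: 11.05
eef_pos: [450.2, 80.4, 53.5]
ee_rot: [0.003, 0.75, 0.661, -0.001]
force: [-1.4, 1.1, 0.8]
grip_width: 0.999
```

Request:
{"api": "drive_tool", "payload": {
  "series": "0 0 0.15 0 0 0 1;0 0 0.15 0 0 0 1;0 0 0.15 0 0 0 0;0 0 0.15 0 0 0 0;0 0 0.15 0 0 0 0;0 0 0.15 0 0 0 0;0 0 0.15 0 0 0 0;0 0 0.15 0 0 0 0;0 0 0.15 0 0 0 0;0 0 0.15 0 0 0 0"
}}

```text
time_s: 12.05
eef_pos: [450.8, 80.3, 36.7]
ee_rot: [0.004, 0.75, 0.661, -0.0]
force: [-2.1, 0.9, 8.1]
grip_width: 0.643
```

Request:
{"api": "drive_tool", "payload": {
  "series": "0 0 -0.4 0 0 0 0;0 0 -0.8 0 0 0 0;0 0 -1 0 0 0 0;0 0 -1 0 0 0 0"
}}

```text
time_s: 12.45
eef_pos: [451.8, 81.0, 160.4]
ee_rot: [0.006, 0.75, 0.662, 0.002]
force: [0.1, 0.6, -2.7]
grip_width: 0.641
```

Request:
{"api": "drive_tool", "payload": {
  "series": "0 0.1 -0.4 0 0 0 0;0.1 0.2 -0.8 0 0 0 0;0.4 0.4 -1 0 0 0 0;0.68 0.48 -1 0 0 0 0;0.68 0.48 -1 0 0 0 0"
}}

```text
time_s: 12.95
eef_pos: [518.5, 158.3, 279.5]
ee_rot: [0.006, 0.749, 0.663, 0.002]
force: [0.4, -0.2, -1.7]
grip_width: 0.639
```

Request:
{"api": "drive_tool", "payload": {
  "series": "0.4 0 0 0 0 0 0;0.8 0 0 0 0 0 0;1 0 0 0 0 0 0;1 0 0 0 0 0 0;1 0 0 0 0 0 0"
}}

```text
time_s: 13.45
eef_pos: [532.7, 277.0, 277.6]
ee_rot: [0.005, 0.749, 0.663, 0.001]
force: [-0.3, -0.4, -1.9]
grip_width: 0.638
```

Run:
```python
from h import *
go([534,272,138],tool(-.127))
```

```text
t 13.4 pos [532.7 277.  277.6] grip 0.64 F [-0.3 -0.4 -1.9] -> shift [-0.034  0.005  1.163] turn [0.019 0.011 0.011]
```

Same drop, then back up and over to the last jar (456, -27).

Request:
{"api": "drive_tool", "payload": {
  "series": "-0.03 0 0 0 0 0 0;-0.03 0 0.2 0 0 0 0;-0.03 0 0.4 0 0 0 0;-0.03 0 0.6 0 0 0 0;-0.03 0 0.8 0 0 0 0;-0.03 0 1 0 0 0 0;-0.03 0 1 0 0 0 0;-0.03 0 1 0 0 0 0"
}}

```text
time_s: 14.25
eef_pos: [533.3, 272.3, 158.1]
ee_rot: [0.005, 0.749, 0.662, 0.001]
force: [0.3, 4.9, -1.9]
grip_width: 0.64
```

Request:
{"api": "drive_tool", "payload": {
  "series": "0 0 0.15 0 0 0 0;0 0 0.15 0 0 0 0;0 0 0.15 0 0 0 1;0 0 0.15 0 0 0 1;0 0 0.15 0 0 0 1;0 0 0.15 0 0 0 1;0 0 0.15 0 0 0 1;0 0 0.15 0 0 0 1;0 0 0.15 0 0 0 1;0 0 0.15 0 0 0 1;0 0 0.15 0 0 0 1;0 0 0.15 0 0 0 1"
}}

```text
time_s: 15.45
eef_pos: [533.4, 272.1, 140.1]
ee_rot: [0.005, 0.749, 0.662, 0.001]
force: [2.1, 1.1, 5.4]
grip_width: 1.004
```

Run:
```python
from look import *
look(456,-27,80,"pics/w5.png"); go([456,-27,150],tool(-.127))
```

```text
wrist flap [127. 211. 522. 398.] 0.75 [533.368 285.626 200.   ]
top bottle0_center [307. 178. 330. 221.] 0.83 [599.137  -4.77   30.   ]
top flap [207. 198. 232. 258.] 0.72 [523.434 229.404 200.   ]
top flap [391. 122. 420. 152.] 0.53 [ 742.364 -218.537  200.   ]
predicted px [279.43  539.076] [326.086 251.717]
t 15.8 pos [533.4 272.2 140.1] grip 1.0 F [1.9 0.7 4.6] -> shift [-2.554 -0.334 -0.073] turn [0.017 0.01  0.009]
```

View pics/w5.png

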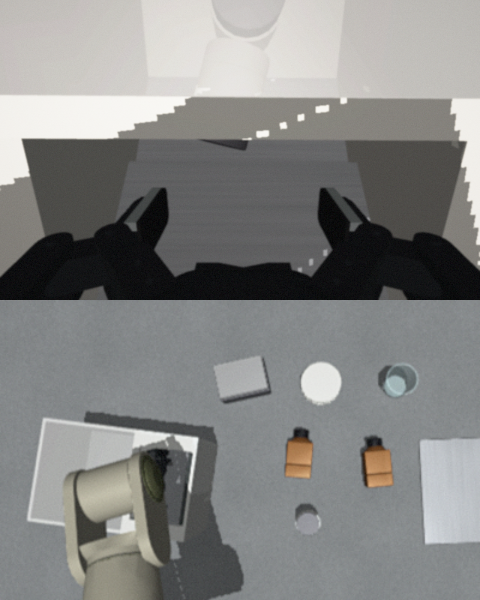

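Request:
{"api": "drive_tool", "payload": {
  "series": "0 0 -0.4 0 0 0 1;0 0 -0.8 0 0 0 1;0 0 -1 0 0 0 1;0 0 -1 0 0 0 1"
}}

```text
time_s: 16.25
eef_pos: [532.9, 273.1, 263.1]
ee_rot: [0.006, 0.749, 0.662, 0.003]
force: [-0.0, 0.8, -0.5]
grip_width: 0.996
```

Request:
{"api": "drive_tool", "payload": {
  "series": "-0.4 -0.1 0 0 0 0 1;-0.8 -0.11 0 0 0 0 1;-1 -0.11 0 0 0 0 1;-1 -0.11 0 0 0 0 1"
}}

```text
time_s: 16.65
eef_pos: [504.3, 153.2, 261.8]
ee_rot: [0.005, 0.75, 0.661, 0.002]
force: [0.6, 1.1, -0.4]
grip_width: 0.999
```

Request:
{"api": "drive_tool", "payload": {
  "series": "-0.4 -0.1 0 0 0 0 1;-0.8 -0.11 0 0 0 0 1;-1 -0.11 0 0 0 0 1;-1 -0.11 0 0 0 0 1"
}}

```text
time_s: 17.05
eef_pos: [475.5, 34.1, 261.0]
ee_rot: [0.004, 0.751, 0.66, 0.001]
force: [-0.3, 0.1, 0.8]
grip_width: 0.998
```

Request:
{"api": "drive_tool", "payload": {
  "series": "-0.3 -0.1 0.3 0 0 0 1;-0.55 -0.11 0.6 0 0 0 1;-0.55 -0.11 0.8 0 0 0 1;-0.55 -0.11 0.8 0 0 0 1;-0.55 -0.11 0.8 0 0 0 1"
}}

```text
time_s: 17.55
eef_pos: [454.9, -29.2, 165.5]
ee_rot: [0.004, 0.751, 0.661, 0.001]
force: [-0.2, -0.9, 0.9]
grip_width: 1.004
```

Run:
```python
from look import *
look(456,-27,80,"pics/w6.png"); go([456,-27,35],tool(-.127))
```

```text
wrist bottle0_center [418.  92. 589. 182.] 0.63 [605.566 -10.729  30.   ]
top bottle0_center [308. 178. 329. 219.] 0.68 [601.137  -6.2    30.   ]
top flap [181. 196. 230. 258.] 0.72 [526.668 263.851 200.   ]
predicted px [325.791 196.352] [326.086 251.717]
t 17.9 pos [454.8 -30.1 165.7] grip 1.0 F [ 1.2 -0.3 -0.6] -> shift [ 0.032 -0.002  1.089] turn [ 0.016  0.009 -0.003]
```

View pics/w6.png

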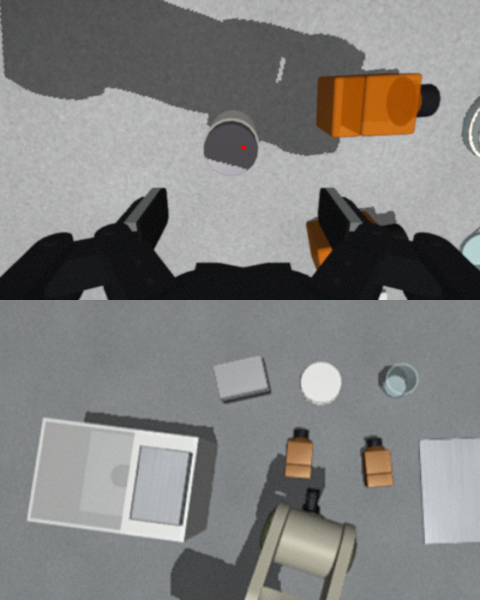

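Request:
{"api": "drive_tool", "payload": {
  "series": "0.03 -0.11 0 0 0 0 1;0.03 -0.11 0.3 0 0 0 1;0.03 -0.11 0.6 0 0 0 1;0.03 -0.11 0.8 0 0 0 1;0.03 -0.11 0.9 0 0 0 1;0.03 -0.11 0.95 0 0 0 1;0.03 -0.11 0.95 0 0 0 1"
}}

```text
time_s: 18.65
eef_pos: [442.9, -25.4, 51.4]
ee_rot: [0.004, 0.751, 0.66, 0.001]
force: [0.8, 0.0, 0.4]
grip_width: 0.998
```

Request:
{"api": "drive_tool", "payload": {
  "series": "0 0 0.14 0 0 0 1;0 0 0.14 0 0 0 1;0 0 0.14 0 0 0 0;0 0 0.14 0 0 0 0;0 0 0.14 0 0 0 0;0 0 0.14 0 0 0 0;0 0 0.14 0 0 0 0;0 0 0.14 0 0 0 0;0 0 0.14 0 0 0 0;0 0 0.14 0 0 0 0"
}}

```text
time_s: 19.65
eef_pos: [443.7, -25.7, 35.6]
ee_rot: [0.005, 0.751, 0.66, 0.001]
force: [-0.4, -0.3, 6.6]
grip_width: 0.637
```

Request:
{"api": "drive_tool", "payload": {
  "series": "0 0 -0.4 0 0 0 0;0 0 -0.8 0 0 0 0;0 0 -1 0 0 0 0;0 0 -1 0 0 0 0"
}}

```text
time_s: 20.05
eef_pos: [444.1, -25.4, 159.0]
ee_rot: [0.008, 0.751, 0.66, 0.003]
force: [-0.5, -0.7, -2.4]
grip_width: 0.639
```

Request:
{"api": "drive_tool", "payload": {
  "series": "0.3 0 -0.4 0 0 0 0;0.6 0.1 -0.8 0 0 0 0;0.8 0.2 -1 0 0 0 0;0.8 0.3 -1 0 0 0 0;0.8 0.3 -1 0 0 0 0"
}}

```text
time_s: 20.55
eef_pos: [491.2, 67.0, 278.6]
ee_rot: [0.008, 0.75, 0.661, 0.003]
force: [-0.1, -0.1, -1.8]
grip_width: 0.642
```

Run:
```python
from h import *
go([545,270.5,138],tool(-.127))
p=eyes.capture("scene");cv2.imwrite("pics/s7.png",cv2.resize(p["frame"][50:200,300:540],(800,500),interpolation=cv2.INTER_CUBIC)[:,:,::-1])
```

```text
t 20.6 pos [491.2  67.  278.6] grip 0.64 F [-0.1 -0.1 -1.8] -> shift [1.746 0.212 1.165] turn [0.033 0.013 0.001]
```

View pics/s7.png

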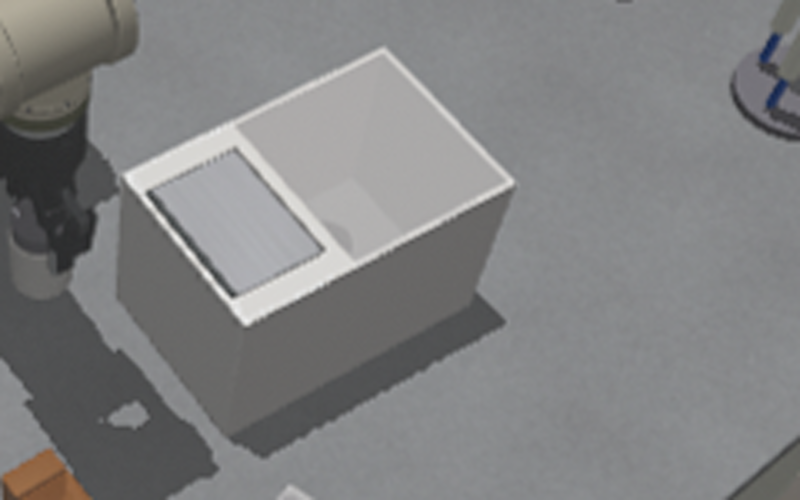

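Request:
{"api": "drive_tool", "payload": {
  "series": "0.4 0.1 0 0 0 0 0;0.8 0.2 0 0 0 0 0;1 0.21 0 0 0 0 0;1 0.21 0 0 0 0 0"
}}

```text
time_s: 21.0
eef_pos: [529.4, 184.0, 274.5]
ee_rot: [0.006, 0.75, 0.662, 0.0]
force: [0.2, -0.2, -2.4]
grip_width: 0.644
```

Request:
{"api": "drive_tool", "payload": {
  "series": "0.4 0 0 0 0 0 0;0.75 0 0 0.03 0 0 0;0.75 0 0.2 0.03 0 0 0;0.75 0 0.4 0.03 0 0 0;0.75 0 0.6 0.03 0 0 0;0.75 0 0.8 0.03 0 0 0;0.75 0 1 0.03 0 0 0;0.75 0 1 0.03 0 0 0"
}}

```text
time_s: 21.8
eef_pos: [539.8, 270.9, 150.1]
ee_rot: [-0.002, 0.75, 0.661, -0.007]
force: [-0.0, 3.8, -2.8]
grip_width: 0.645
```

Request:
{"api": "drive_tool", "payload": {
  "series": "0 0 0.15 0 0 0 0;0 0 0.15 0 0 0 0;0 0 0.15 0 0 0 0"
}}

```text
time_s: 22.1
eef_pos: [539.2, 270.5, 132.3]
ee_rot: [-0.002, 0.751, 0.661, -0.008]
force: [-0.5, 4.4, -3.5]
grip_width: 0.643
```

Request:
{"api": "drive_tool", "payload": {
  "series": "0 0 0 0 0 0 1;0 0 0 0 0 0 1;0 0 0 0 0 0 1;0 0 0 0 0 0 1;0 0 0 0 0 0 1;0 0 0 0 0 0 1;0 0 0 0 0 0 1;0 0 0 0 0 0 1;0 0 0 0 0 0 1;0 0 0 0 0 0 1"
}}

```text
time_s: 23.1
eef_pos: [532.3, 270.9, 129.8]
ee_rot: [-0.008, 0.75, 0.661, -0.016]
force: [-31.6, 1.9, -5.0]
grip_width: 0.998
```

Run:
```python
from look import *
look(456,-27,80,"pics/w8.png"); go([530,-10,250],tool(-.127))
```

```text
wrist flap [124. 229. 526. 400.] 0.59 [535.888 289.029 200.   ]
top bottle0_center [308. 180. 330. 221.] 0.57 [596.56  -6.77  30.  ]
top flap [208. 200. 232. 258.] 0.66 [521.395 228.772 200.   ]
predicted px [283.361 546.843] [326.086 251.717]
t 23.5 pos [532.3 270.8 129.8] grip 1.0 F [-32.1   1.3  -5.5] -> shift [-2.337  0.244 -0.979] turn [-0.064  0.027  0.001]
```

View pics/w8.png

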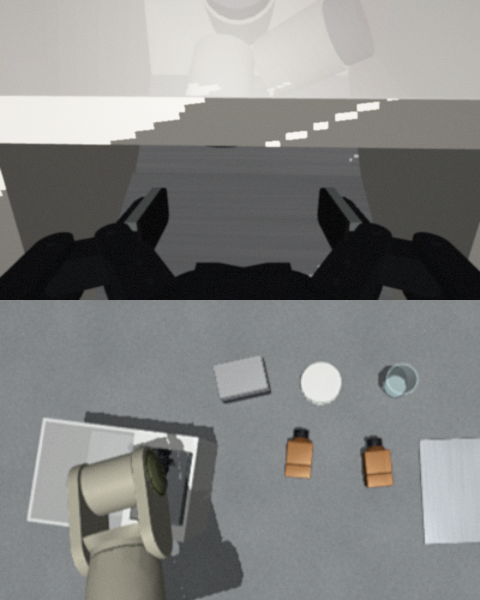

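Request:
{"api": "drive_tool", "payload": {
  "series": "0 -0.04 0 0 0 0 0.9;0 -0.04 0 0 0 0 0.9;0 -0.04 -0.4 0 0 0 0.9;0 -0.04 -0.8 0 0 0 0.9;0 -0.04 -1 0 0 0 1;0 -0.04 -1 0 0 0 1"
}}

```text
time_s: 24.1
eef_pos: [532.9, 272.4, 254.7]
ee_rot: [-0.005, 0.75, 0.661, -0.012]
force: [0.5, 0.2, -0.0]
grip_width: 0.998
```

Request:
{"api": "drive_tool", "payload": {
  "series": "-0.4 0 0 0 0 0 1;-0.8 0 0 0 0 0 1;-1 0 0 0 0 0 1;-1 0 0 0 0 0 1"
}}

```text
time_s: 24.5
eef_pos: [517.5, 150.4, 255.8]
ee_rot: [-0.005, 0.752, 0.659, -0.013]
force: [-0.5, 0.5, -1.1]
grip_width: 0.997
```

Request:
{"api": "drive_tool", "payload": {
  "series": "-0.4 0 0 0 0 0 1;-0.8 0 0 0 0 0 1;-1 0 0 0 0 0 1;-1 0 0 0 0 0 1"
}}

```text
time_s: 24.9
eef_pos: [501.6, 29.3, 257.0]
ee_rot: [-0.005, 0.753, 0.658, -0.013]
force: [0.1, 0.6, -0.8]
grip_width: 1.0
```

Run:
```python
from look import *
s,r=pose();print(s["joints"],s["force"],s["eef_pos"],r.as_matrix())
w=eyes.capture("wrist");t=eyes.capture("top");s=eyes.capture("scene")
a=cv2.resize(w["frame"],(480,300));b=cv2.resize(s["frame"][50:250,200:520],(480,300));c=cv2.resize(t["frame"][110:310,80:480],(600,300))
cv2.imwrite("pics/w9.png",np.vstack([np.hstack([a,np.zeros((300,120,3),np.uint8)]),c])[:,:,::-1])
cv2.imwrite("pics/s9.png",s["frame"][:,:,::-1])
for p,n in((w,"w"),(t,"t"),(s,"s")):
  for o in("jar0_center","flap","bottle0_center"):
    for d in nets.spot_in(o,p):
      q=d["rect"];print(n,o,np.round(q),round(d["confidence"],2),world(p,((q[0]+q[2])/2,(q[1]+q[3])/2),40))
# orange body blobs in the wrist view
hsv=cv2.cvtColor(w["frame"],cv2.COLOR_RGB2HSV);m=((hsv[...,0]<20)&(hsv[...,1]>150)).astype(np.uint8)
n,l,st,ce=cv2.connectedComponentsWithStats(m)
for i in range(1,n):
  if st[i,4]>300: print(st[i],ce[i],world(w,ce[i],50))
```

```text
[-0.168  0.26   1.5   -0.014  1.406 -0.031] [ 0.069  0.563 -0.839] [501.632  29.327 257.035] [[ 0.133  0.991 -0.027]
 [ 0.991 -0.134 -0.01 ]
 [-0.013 -0.025 -1.   ]]
w bottle0_center [372. 150. 484. 218.] 0.88 [604.731  -7.884  40.   ]
t flap [178. 196. 232. 259.] 0.88 [519.631 316.424  40.   ]
t flap [ 93. 166. 251. 269.] 0.63 [547.437 411.88   40.   ]
s flap [346.  96. 396. 139.] 0.82 [452.742 365.388  40.   ]
s bottle0_center [366. 198. 410. 242.] 0.66 [793.001 130.87   40.   ]
s bottle0_center [299. 187. 334. 223.] 0.57 [605.998 -11.669  40.   ]
[ 372  153   93   65 5358] [416.287 184.796] [589.691  -4.507  50.   ]
[ 367  289   77   74 4081] [403.719 324.922] [ 564.735 -178.104   50.   ]
```

View pics/w9.png

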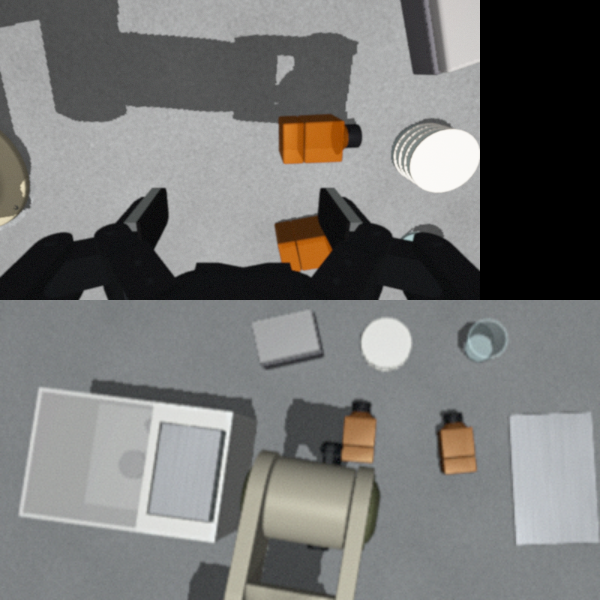

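Request:
{"api": "drive_tool", "payload": {
  "series": "-0.4 0.2 0.1 0 0 0 1;-0.8 0.4 0.2 0 0 0 1;-0.87 0.42 0.2 0 0 0 1;-0.87 0.42 0.2 0 0 0 1"
}}

```text
time_s: 25.9
eef_pos: [537.7, -80.5, 232.6]
ee_rot: [-0.006, 0.753, 0.658, -0.013]
force: [-0.4, 0.9, 0.1]
grip_width: 0.996
```

Request:
{"api": "drive_tool", "payload": {
  "series": "-0.4 0.2 0.1 0 0 0 1;-0.8 0.4 0.2 0 0 0 1;-0.87 0.42 0.2 0 0 0 1;-0.87 0.42 0.2 0 0 0 1"
}}

```text
time_s: 26.3
eef_pos: [573.2, -191.8, 208.0]
ee_rot: [-0.006, 0.753, 0.658, -0.013]
force: [-0.8, 1.4, -0.3]
grip_width: 0.999
```

Request:
{"api": "drive_tool", "payload": {
  "series": "0 0 0 0 0 0.3 1;0 0 0 0 0 0.6 1;0 0 0 0 0 0.9 1;0 0 0 0 0 1 1;0 0 0 0 0 1 1"
}}

```text
time_s: 26.8
eef_pos: [573.3, -189.8, 208.9]
ee_rot: [-0.002, 0.892, 0.452, -0.014]
force: [-0.8, -0.3, 0.7]
grip_width: 1.0
```

Request:
{"api": "drive_tool", "payload": {
  "series": "0 0 0 0 0 0.3 1;0 0 0 0 0 0.6 1;0 0 0 0 0 0.9 1;0 0 0 0 0 1 1;0 0 0 0 0 1 1"
}}

```text
time_s: 27.3
eef_pos: [573.4, -188.5, 209.4]
ee_rot: [0.001, 0.976, 0.218, -0.014]
force: [0.0, 0.2, 0.6]
grip_width: 1.0
```

Request:
{"api": "drive_tool", "payload": {
  "series": "0 0 0 0 0 0.3 1;0 0 0 0 0 0.6 1;0 0 0 0 0 0.6 1;0 0 0 0 0 0.6 1"
}}

```text
time_s: 27.7
eef_pos: [573.5, -187.9, 209.6]
ee_rot: [0.003, 0.997, 0.073, -0.014]
force: [-0.5, -0.2, 0.3]
grip_width: 0.999
```

```bash
cat > bot.py <<'E'
from h import *
def bot(f=None):
    w=eyes.capture("wrist");hsv=cv2.cvtColor(w["frame"],cv2.COLOR_RGB2HSV);m=((hsv[...,0]<20)&(hsv[...,1]>150)).astype(np.uint8)
    n,l,st,ce=cv2.connectedComponentsWithStats(m)
    for i in range(1,n):
      if st[i,4]>300: print(st[i],ce[i],"z60",world(w,ce[i],60),cv2.minAreaRect(np.argwhere(l==i)[:,::-1].astype(np.float32)))
    for d in nets.spot_in("bottle0_center",w): print(np.round(d["rect"]),round(d["confidence"],2))
    if f: cv2.imwrite(f,w["frame"][:,:,::-1])
    return w
E
python3 - <<'E'
from bot import *
w=bot("pics/b1.png"); print(pix(w,[572,-191,60]),pix(w,[630,-183,30]))
go([582,-190,14],tool(np.radians(-82))); print(pose()[0]["joints"])
E
```

```text
[  80   62  100  119 9814] [127.946 121.303] z60 [595.909 -20.159  60.   ] ((128.10177612304688, 120.97344970703125), (98.6476821899414, 115.94261932373047), 3.814074993133545)
[ 293  119   70  106 5433] [324.162 170.209] z60 [ 577.877 -189.337   60.   ] ((326.6347961425781, 171.12229919433594), (67.75711822509766, 104.759765625), 2.935673236846924)
[ 79.  35. 183. 181.] 0.83
[325.06  176.886] [325.34  106.903]
t 27.8 pos [ 573.4 -188.2  209.5] grip 1.0 F [-0.1 -0.5  0.7] -> shift [0.114 0.018 1.627] turn [0.009 0.055 0.008]
[-0.502  0.516  1.257 -0.021  1.387  0.929]
```

View pics/b1.png

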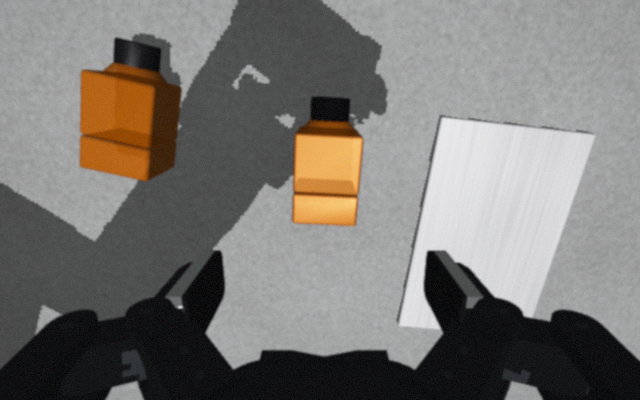

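Request:
{"api": "drive_tool", "payload": {
  "series": "0.11 0.03 0.3 0 0.05 0.1 1;0.11 0.03 0.6 0 0.05 0.1 1;0.11 0.03 0.9 0 0.05 0.1 1;0.11 0.03 0.9 0 0.05 0.1 1"
}}

```text
time_s: 28.2
eef_pos: [581.9, -189.6, 96.7]
ee_rot: [0.0, 0.999, 0.048, -0.005]
force: [-0.8, -0.3, 0.1]
grip_width: 0.999
```

Run:
```python
from bot import *
w=bot("pics/b2.png"); print(pix(w,[570,-191.5,60]),pix(w,[582,-191,60]))
go([581,-191.5,14],tool(np.radians(-85))); print(pose()[0]["joints"])
```

```text
[    0    84   111   173 16650] [ 51.078 170.499] z60 [598.871 -41.349  60.   ] ((54.99999237060547, 169.99996948242188), (109.99998474121094, 171.99996948242188), 0.0)
[  272   151   107   157 14172] [322.472 233.406] z60 [ 576.31  -190.367   60.   ] ((325.0, 229.0), (156.0, 106.0), 90.0)
[  0.  44. 113. 256.] 0.8
[323.404 243.703] [324.532 224.212]
t 28.3 pos [ 584.5 -190.9  102.2] grip 1.0 F [ 0.8 -0.3  0.2] -> shift [-0.028 -0.002  0.735] turn [0.011 0.004 0.016]
[-0.504  0.627  1.368 -0.006  1.145  0.975]
```

Request:
{"api": "drive_tool", "payload": {
  "series": "-0.02 0 0.2 0 0 0 1;-0.02 0 0.4 0 0 0 1;-0.02 0 0.6 0 0 0 1;-0.02 0 0.73 0 0 0 1;-0.02 0 0.73 0 0 0 1;-0.02 0 0.73 0 0 0 0;-0.02 0 0.73 0 0 0 0;-0.02 0 0.73 0 0 0 0;-0.02 0 0.73 0 0 0 0;-0.02 0 0.73 0 0 0 0;-0.02 0 0.73 0 0 0 0;-0.02 0 0.73 0 0 0 0;-0.02 0 0.73 0 0 0 0",
  "newtons": 60
}}

```text
time_s: 29.6
eef_pos: [583.2, -192.1, 16.8]
ee_rot: [0.004, 0.999, 0.048, 0.001]
force: [-0.4, 0.1, 7.0]
grip_width: 0.699
```

Request:
{"api": "drive_tool", "payload": {
  "series": "0 0 -0.3 0 0 0 0;0 0 -0.6 0 0 0 0;0 0 -0.9 0 0 0 0;0 0 -1 0 0 0 0;0 0 -1 0 0 0 0"
}}

```text
time_s: 30.1
eef_pos: [583.4, -191.5, 138.1]
ee_rot: [0.004, 0.999, 0.048, 0.002]
force: [-0.9, 0.3, -3.7]
grip_width: 0.699
```

Request:
{"api": "drive_tool", "payload": {
  "series": "-0.3 0.2 -0.2 0 0 -0.3 0;-0.4 0.5 -0.4 0 0 -0.6 0;-0.5 0.8 -0.6 0 0 -0.9 0;-0.5 1 -0.8 0 0 -1 0;-0.5 1 -0.8 0 0 -1 0;-0.5 1 -0.8 0 0 -1 0"
}}

```text
time_s: 30.7
eef_pos: [534.2, -315.5, 232.4]
ee_rot: [0.003, 0.956, 0.293, 0.0]
force: [0.1, 0.6, -3.8]
grip_width: 0.697
```

Run:
```python
from bot import *
w=eyes.capture("wrist");cv2.imwrite("pics/b3.png",w["frame"][:,:,::-1])
s,r=pose();print(s["joints"],s["eef_pos"],r.as_matrix())
```

```text
[-0.72   0.525  1.185 -0.003  1.427  0.257] [ 534.276 -314.748  232.238] [[ 0.828  0.56   0.001]
 [ 0.56  -0.828 -0.005]
 [-0.002  0.005 -1.   ]]
```

View pics/b3.png

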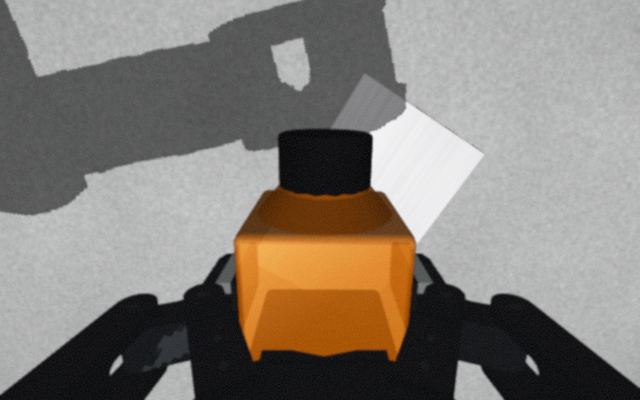

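Request:
{"api": "drive_tool", "payload": {
  "series": "0 0 0 0 0.2 0 0;0 0 0 0 0.4 0 0;0 0 0 0 0.6 0 0;0 0 0 0 0.8 0 0;0 0 0 0 1 0 0;0 0 0 0 1 0 0;0 0 0 0 1 0 0"
}}

```text
time_s: 31.45
eef_pos: [534.1, -313.9, 231.1]
ee_rot: [-0.071, 0.927, 0.284, 0.235]
force: [0.9, 0.5, -2.6]
grip_width: 0.694
```

Request:
{"api": "drive_tool", "payload": {
  "series": "0 0 0 0 0.2 0 0;0 0 0 0 0.4 0 0;0 0 0 0 0.6 0 0;0 0 0 0 0.8 0 0;0 0 0 0 1 0 0;0 0 0 0 1 0 0;0 0 0 0 1 0 0"
}}

```text
time_s: 32.15
eef_pos: [534.5, -313.4, 230.8]
ee_rot: [-0.139, 0.841, 0.259, 0.455]
force: [-0.0, 0.5, -1.7]
grip_width: 0.692
```

Run:
```python
from bot import *
s,r=pose();print(s["joints"],s["eef_pos"],r.as_matrix())
go([597,-345,120],tool(np.radians(-56),1.25))
```

```text
[-1.089  0.506  1.535  1.002  1.407 -0.458] [ 534.487 -313.37   230.809] [[ 0.452  0.562  0.693]
 [ 0.309 -0.827  0.469]
 [ 0.837  0.002 -0.548]]
t 32.1 pos [ 534.5 -313.4  230.8] grip 0.69 F [-0.   0.5 -1.7] -> shift [-0.619  0.509  0.743] turn [-0.004  0.517  0.006]
```

Request:
{"api": "drive_tool", "payload": {
  "series": "-0.2 0.17 0.25 0 0.15 0 0;-0.4 0.34 0.5 0 0.3 0 0;-0.62 0.51 0.74 0 0.5 0 0;-0.62 0.51 0.74 0 0.52 0 0;-0.62 0.51 0.74 0 0.52 0 0;-0.62 0.51 0.74 0 0.52 0 0"
}}

```text
time_s: 32.75
eef_pos: [597.6, -345.5, 124.2]
ee_rot: [-0.169, 0.774, 0.241, 0.56]
force: [-0.0, -0.5, -1.9]
grip_width: 0.694
```

Run:
```python
from bot import *
s,r=pose();print(s["joints"],s["eef_pos"],r.as_matrix())
go([597,-345,63],tool(np.radians(-56),1.25))
t=eyes.capture("top");s=eyes.capture("scene")
for p,n in((t,"t"),(s,"s")):
    for d in nets.spot_in("bottle0_center",p):
      q=d["rect"];print(n,np.round(q),round(d["confidence"],2),world(p,((q[0]+q[2])/2,(q[1]+q[3])/2),30))
    hsv=cv2.cvtColor(p["frame"],cv2.COLOR_RGB2HSV);m=((hsv[...,0]<20)&(hsv[...,1]>150)).astype(np.uint8)
    k,l,st,ce=cv2.connectedComponentsWithStats(m)
    for i in range(1,k):
      if st[i,4]>60: print(st[i],world(p,ce[i],50))
```

```text
[-1.069  0.857  1.406  1.264  1.436 -0.696] [ 597.575 -345.55   124.188] [[ 0.256  0.563  0.786]
 [ 0.185 -0.826  0.532]
 [ 0.949  0.009 -0.316]]
t 32.8 pos [ 597.6 -345.5  124.2] grip 0.69 F [-0.  -0.5 -1.9] -> shift [-0.484 -0.011  0.16 ] turn [-0.003  0.001  0.019]
t [307. 179. 331. 220.] 0.71 [599.134  -6.914  30.   ]
t [ 90. 169. 252. 270.] 0.64 [542.783 418.276  30.   ]
[436 186  34  33 418] [ 584.95  -378.884   50.   ]
```

Request:
{"api": "drive_tool", "payload": {
  "series": "-0.15 0 0.05 0 0 0 0;-0.3 0 0.1 0 0 0 0;-0.4 -0.01 0.13 0 0 0 0;-0.44 -0.01 0.145 0 0 0 0;-0.44 -0.01 0.145 0 0 0 0;-0.44 -0.01 0.145 0 0 0 0"
}}

```text
time_s: 33.55
eef_pos: [596.6, -345.2, 67.8]
ee_rot: [-0.169, 0.775, 0.241, 0.56]
force: [-0.2, 0.6, -1.6]
grip_width: 0.699
```

Request:
{"api": "drive_tool", "payload": {
  "series": "-0.02 0 0.007 0 0 0 0;-0.04 0 0.013 0 0 0 0;-0.04 0 0.013 0 0 0 0;-0.04 0 0.013 0 0 0 0"
}}

```text
time_s: 33.95
eef_pos: [596.7, -345.6, 66.3]
ee_rot: [-0.169, 0.773, 0.242, 0.562]
force: [-9.3, 2.1, 14.3]
grip_width: 0.693
```

Request:
{"api": "drive_tool", "payload": {
  "series": "0 0 0 0 0 0 0.8;0 0 0 0 0 0 0.85;0 0 0 0 0 0 0.9;0 0 0 0 0 0 1;0 0 0 0 0 0 1;0 0 0 0 0 0 1;0 0 0 0 0 0 1;0 0 0 0 0 0 1;0 0 0 0 0 0 1;0 0 0 0 0 0 1"
}}

```text
time_s: 34.95
eef_pos: [596.7, -345.6, 66.3]
ee_rot: [-0.169, 0.773, 0.242, 0.562]
force: [-0.9, -0.6, -1.0]
grip_width: 1.0
```

Run:
```python
from bot import *
s,r=pose();print(s["eef_pos"],s["force"],s["grip_width"])
t=eyes.capture("top");s=eyes.capture("scene");w=eyes.capture("wrist")
a=cv2.resize(w["frame"],(480,300));b=cv2.resize(s["frame"][150:330,130:360],(383,300));c=cv2.resize(t["frame"][150:310,280:500],(412,300))
cv2.imwrite("pics/b4.png",np.vstack([np.hstack([b,c]),np.hstack([a,np.zeros((300,315,3),np.uint8)])])[:,:,::-1])
```

```text
[ 596.662 -345.601   66.27 ] [-0.911 -0.639 -0.965] 0.9995142517240585
```

View pics/b4.png

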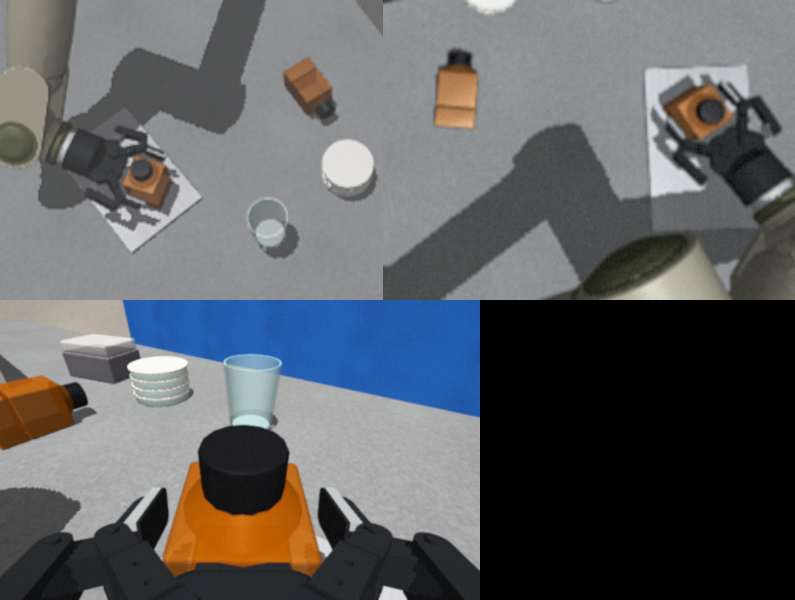

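Request:
{"api": "drive_tool", "payload": {
  "series": "0 0 -0.2 0 0 0 1;0 0 -0.4 0 0 0 1;0 0 -0.7 0 0 0 1;0 0 -1 0 0 0 1;0 0 -1 0 0 0 1;0 0 -1 0 0 0 1"
}}

```text
time_s: 35.7
eef_pos: [502.0, -409.9, 103.6]
ee_rot: [-0.169, 0.773, 0.241, 0.562]
force: [-0.0, 0.5, -0.1]
grip_width: 0.996
```

Request:
{"api": "drive_tool", "payload": {
  "series": "0.4 0 -0.13 0 -0.2 0 1;0.8 0 -0.26 0 -0.4 0 1;1 0 -0.34 0 -0.6 0 1;1 0 -0.34 0 -0.8 0 1;1 0 -0.34 0 -1 0 1;1 0 -0.34 0 -1 0 1;1 0 -0.34 0 -1 0 1"
}}

```text
time_s: 36.4
eef_pos: [500.7, -408.4, 229.7]
ee_rot: [-0.105, 0.887, 0.276, 0.355]
force: [-0.3, -0.0, 0.8]
grip_width: 1.003
```

Request:
{"api": "drive_tool", "payload": {
  "series": "0 0 0 0 -0.2 0 1;0 0 0 0 -0.4 0 1;0 0 0 0 -0.6 0 1;0 0 0 0 -0.8 0 1;0 0 0 0 -1 0 1;0 0 0 0 -1 0 1;0 0 0 0 -1 0 1"
}}

```text
time_s: 37.1
eef_pos: [500.6, -408.0, 228.3]
ee_rot: [-0.035, 0.947, 0.293, 0.125]
force: [-0.0, 0.5, 0.4]
grip_width: 1.001
```

Request:
{"api": "drive_tool", "payload": {
  "series": "0 0 0 0 -0.2 0 1;0 0 0 0 -0.4 0 1;0 0 0 0 -0.5 0 1;0 0 0 0 -0.5 0 1;0 0 0 0 -0.5 0 1"
}}

```text
time_s: 37.6
eef_pos: [500.1, -408.2, 227.3]
ee_rot: [0.0, 0.955, 0.295, 0.007]
force: [-0.0, -0.7, -0.2]
grip_width: 0.999
```

Run:
```python
from bot import *
go([600,-5,220],tool(np.radians(-88)))
print(pose()[0]["joints"],pose()[1].as_matrix())
t=eyes.capture("top"); bodies=cv2.cvtColor(t["frame"],cv2.COLOR_RGB2HSV)
m=((bodies[...,0]<20)&(bodies[...,1]>150)).astype(np.uint8)
k,l,st,ce=cv2.connectedComponentsWithStats(m)
for i in range(1,k):
  if st[i,4]>60: print(st[i],world(t,ce[i],60),cv2.minAreaRect(np.argwhere(l==i)[:,::-1].astype(np.float32)))
```

```text
t 37.6 pos [ 500.1 -408.2  227.3] grip 1.0 F [-0.  -0.7 -0.2] -> shift [ 2.581 -2.306  0.086] turn [ 0.001 -0.029  1.128]
[-0.871  0.585  1.101  0.013  1.45   0.099] [[ 0.826  0.564  0.014]
 [ 0.564 -0.826  0.004]
 [ 0.014  0.004 -1.   ]]
[431 196  35  27 403] [ 570.878 -357.237   60.   ] ((447.96148681640625, 209.1923065185547), (24.12946128845215, 26.9029598236084), 56.3099365234375)
```

Request:
{"api": "drive_tool", "payload": {
  "series": "0.3 -0.27 0 0 0 0 1;0.6 -0.54 0 0 0 0 1;0.86 -0.77 0 0 0 0 1;0.86 -0.77 0 0 0 0 1;0.86 -0.77 0 0 0 0 1"
}}

```text
time_s: 38.15
eef_pos: [532.9, -274.0, 228.5]
ee_rot: [0.0, 0.955, 0.295, 0.007]
force: [-0.3, -0.3, 0.1]
grip_width: 1.001
```

Request:
{"api": "drive_tool", "payload": {
  "series": "0.3 -0.27 0 0 0 0 1;0.6 -0.54 0 0 0 0 1;0.86 -0.77 0 0 0 0 1;0.86 -0.77 0 0 0 0 1;0.86 -0.77 0 0 0 0 1"
}}

```text
time_s: 38.65
eef_pos: [565.9, -140.5, 229.3]
ee_rot: [-0.0, 0.956, 0.295, 0.007]
force: [0.3, -0.2, 0.8]
grip_width: 1.001
```

Request:
{"api": "drive_tool", "payload": {
  "series": "0.3 -0.27 0 0 0 0.3 1;0.6 -0.54 0 0 0 0.6 1;0.86 -0.77 0 0 0 0.8 1;0.86 -0.77 0 0 0 1 1;0.86 -0.77 0 0 0 1 1;0.86 -0.77 0 0 0 1 1"
}}

```text
time_s: 39.25
eef_pos: [599.2, -8.1, 230.1]
ee_rot: [-0.002, 0.999, 0.049, 0.007]
force: [-0.0, 0.2, -0.1]
grip_width: 0.998
```

Run:
```python
from bot import *
w=bot("pics/b5.png"); go([603,-6,14],tool(np.radians(-88))); print(pix(w,[593,-6,60]),pix(w,[652,-10,30]))
hsv=cv2.cvtColor(w["frame"],cv2.COLOR_RGB2HSV);m=((hsv[...,0]<20)&(hsv[...,1]>150)).astype(np.uint8)
rows=np.where(m[:,200:450].sum(1)>15)[0]
for v in rows[::8]:
  x=np.where(m[v,200:450])[0]+200; print(v,x.min(),x.max(),hsv[v,(x.min()+x.max())//2])
blk=(w["frame"].max(2)<35).astype(np.uint8); k,l,st,ce=cv2.connectedComponentsWithStats(blk)
for i in range(1,k):
  if st[i,4]>200: print("black",st[i],ce[i])
```

```text
[ 287  128   74  104 4360] [319.042 178.239] z60 [597.571  -4.249  60.   ] ((324.210693359375, 179.03416442871094), (62.641178131103516, 98.12362670898438), 9.211027145385742)
[ 602  197   38   70 1746] [624.853 230.182] z60 [ 574.995 -309.533   60.   ] ((620.5, 231.5), (69.0, 37.0), 90.0)
[286. 106. 362. 228.] 0.6
t 39.4 pos [599.1  -7.8 230.3] grip 1.0 F [-0.  -0.7 -0.3] -> shift [ 0.008 -0.006  1.803] turn [-0.007 -0.028  0.126]
[320.423 183.092] [330.429 119.039]
131 313 329 [ 14 246  86]
139 301 350 [ 15 252  93]
147 298 355 [ 16 165 233]
155 297 359 [ 17 154 240]
163 296 358 [ 17 147 241]
171 294 356 [ 18 149 242]
179 293 354 [ 18 155 240]
187 292 353 [ 15 172 220]
195 291 351 [ 15 180 210]
203 289 348 [ 18 146 242]
211 288 347 [ 19 139 246]
219 287 346 [ 17 160 237]
227 317 344 [ 16 178 225]
black [316 109  37  26 684] [333.558 121.442]
black [    0   251   640   149 45205] [322.206 354.669]
```

Request:
{"api": "drive_tool", "payload": {
  "series": "0.02 0 0.3 0 0 0.3 1;0.02 0 0.6 0 -0.03 0.3 1;0.02 0 0.9 0 -0.03 0.3 1;0.02 0 1 0 -0.03 0.3 1;0.02 0 1 0 -0.03 0.3 1;0.02 0 1 0 -0.03 0.3 1"
}}

```text
time_s: 39.95
eef_pos: [604.0, -7.6, 112.1]
ee_rot: [-0.002, 1.0, -0.026, 0.001]
force: [0.5, 1.2, 0.9]
grip_width: 1.0
```

Run:
```python
from bot import *
w=eyes.capture("wrist"); go([601,-8,14],tool(np.radians(-93))); print(pix(w,[591,-7.5,60]))
hsv=cv2.cvtColor(w["frame"],cv2.COLOR_RGB2HSV);m=((hsv[...,0]<20)&(hsv[...,1]>110)).astype(np.uint8)
rows=np.where(m[:,200:450].sum(1)>15)[0]
for v in rows[::12]:
  x=np.where(m[v,200:450])[0]+200; print(v,x.min(),x.max())
```

```text
t 40.0 pos [604.2  -7.5 112.5] grip 1.0 F [ 0.8 -0.1 -0.1] -> shift [-0.028  0.009  0.82 ] turn [-0.007 -0.004  0.   ]
[323.136 236.05 ]
152 299 354
164 285 366
176 277 374
188 277 375
200 277 374
212 277 373
224 277 372
236 278 371
248 278 370
260 278 433
272 278 369
284 278 368
296 282 366
```

Request:
{"api": "drive_tool", "payload": {
  "series": "-0.02 0 0.2 0 0 0 1;-0.02 0 0.4 0 0 0 1;-0.02 0 0.6 0 0 0 1;-0.02 0 0.8 0 0 0 1;-0.02 0 0.8 0 0 0 1;-0.02 0 0.8 0 0 0 0;-0.02 0 0.8 0 0 0 0;-0.02 0 0.8 0 0 0 0;-0.02 0 0.8 0 0 0 0;-0.02 0 0.8 0 0 0 0;-0.02 0 0.8 0 0 0 0;-0.02 0 0.8 0 0 0 0;-0.02 0 0.8 0 0 0 0",
  "newtons": 60
}}

```text
time_s: 41.3
eef_pos: [603.5, -7.3, 19.0]
ee_rot: [-0.001, 1.0, -0.026, 0.003]
force: [-0.2, 0.7, 7.0]
grip_width: 0.694
```

Request:
{"api": "drive_tool", "payload": {
  "series": "0 0 -0.3 0 0 0 0;0 0 -0.6 0 0 0 0;0 0 -0.9 0 0 0 0;0 0 -1 0 0 0 0;0 0 -1 0 0 0 0"
}}

```text
time_s: 41.8
eef_pos: [603.3, -7.7, 140.6]
ee_rot: [-0.001, 1.0, -0.026, 0.005]
force: [-0.3, 0.1, -3.0]
grip_width: 0.696
```

Request:
{"api": "drive_tool", "payload": {
  "series": "-0.1 0.3 -0.3 0 0 0 0;-0.2 0.6 -0.6 0 0 0 0;-0.3 0.97 -0.9 0 0 0 0;-0.32 0.97 -0.9 0 0 0 0;-0.32 0.97 -0.9 0 0 0 0"
}}

```text
time_s: 42.3
eef_pos: [557.3, -123.4, 247.4]
ee_rot: [-0.001, 1.0, -0.027, 0.005]
force: [-0.3, 0.7, -3.4]
grip_width: 0.696
```

Request:
{"api": "drive_tool", "payload": {
  "series": "-0.1 0.3 0 0 0 0 0;-0.2 0.6 0 0 0 0 0;-0.3 0.97 0 0 0 0 0;-0.32 0.97 0 0 0 0 0;-0.32 0.97 0 0 0 0 0"
}}

```text
time_s: 42.8
eef_pos: [512.4, -236.8, 244.2]
ee_rot: [-0.003, 1.0, -0.028, 0.003]
force: [0.4, 0.3, -2.1]
grip_width: 0.696
```

Request:
{"api": "drive_tool", "payload": {
  "series": "-0.1 0.3 0 0 0 -0.3 0;-0.2 0.6 0 0 0 -0.6 0;-0.3 0.97 0 0 0 -0.8 0;-0.32 0.97 0 0 0 -1 0;-0.32 0.97 0 0 0 -1 0;-0.32 0.97 0 0 0 -1 0"
}}

```text
time_s: 43.4
eef_pos: [468.5, -349.2, 242.5]
ee_rot: [-0.003, 0.975, 0.22, 0.004]
force: [-0.2, 0.3, -2.5]
grip_width: 0.694
```

Run:
```python
from bot import *
go([460,-360,235],tool(np.radians(-56))); print(pose()[0]["joints"])
w=bot()
t=eyes.capture("top")
# bottle 1 upright on the tray: black cap (z~122) and brown body
f=t["frame"];blk=(f.max(2)<45).astype(np.uint8);k,l,st,ce=cv2.connectedComponentsWithStats(blk)
for i in range(1,k):
  if 40<st[i,4]<600: print("blk",st[i],world(t,ce[i],122))
```

```text
t 43.4 pos [ 468.5 -349.2  242.5] grip 0.69 F [-0.2  0.3 -2.5] -> shift [-0.103  0.051  0.062] turn [-0.005 -0.017 -0.298]
[-0.845  0.438  1.291  0.009  1.414  0.28 ]
[ 348   38   81   83 3730] [384.144  80.127] z60 [ 570.214 -361.902   60.   ] ((389.6552734375, 79.56996154785156), (75.47944641113281, 78.98468017578125), 83.2901611328125)
[  237   183   177   179 26841] [324.037 273.165] z60 [ 370.152 -396.161   60.   ] ((325.0, 272.0), (178.0, 176.0), 90.0)
[235. 124. 416. 360.] 0.68
blk [448 204  11  11  72] [ 567.365 -353.487  122.   ]
blk [454 229  17  13 138] [ 504.826 -377.199  122.   ]
blk [  0 328  33  31 468] [216.533 788.753 122.   ]
blk [220 340  33  26 120] [210.397 197.936 122.   ]
blk [238 350  56  50 576] [164.508 122.318 122.   ]
```

Request:
{"api": "drive_tool", "payload": {
  "series": "0 0 0 0 0 -0.3 0;0 0 0 0 0 -0.3 0;0 0 0 0 0 -0.3 0;0 0 0 0 0 -0.3 0"
}}

```text
time_s: 43.95
eef_pos: [468.5, -349.5, 243.2]
ee_rot: [-0.002, 0.956, 0.292, 0.004]
force: [0.8, 0.3, -2.9]
grip_width: 0.694
```

Request:
{"api": "drive_tool", "payload": {
  "series": "0 0 0 0 0.2 0 0;0 0 0 0 0.4 0 0;0 0 0 0 0.6 0 0;0 0 0 0 0.8 0 0;0 0 0 0 1 0 0;0 0 0 0 1 0 0;0 0 0 0 1 0 0"
}}

```text
time_s: 44.65
eef_pos: [468.3, -349.7, 243.2]
ee_rot: [-0.074, 0.926, 0.282, 0.239]
force: [-0.2, 0.7, -1.8]
grip_width: 0.696
```

Request:
{"api": "drive_tool", "payload": {
  "series": "0 0 0 0 0.2 0 0;0 0 0 0 0.4 0 0;0 0 0 0 0.6 0 0;0 0 0 0 0.8 0 0;0 0 0 0 1 0 0;0 0 0 0 1 0 0;0 0 0 0 1 0 0"
}}

```text
time_s: 45.35
eef_pos: [468.6, -349.5, 243.3]
ee_rot: [-0.141, 0.839, 0.255, 0.459]
force: [0.1, -0.9, -2.4]
grip_width: 0.694
```

Run:
```python
from bot import *
go([491,-387,125],tool(np.radians(-56),1.25)); print(pose()[0]["joints"])
```

```text
t 45.4 pos [ 468.6 -349.5  243.3] grip 0.69 F [ 0.1 -0.9 -2.4] -> shift [-0.84   0.365  0.514] turn [ 0.001  0.496 -0.004]
[-1.229  0.475  1.555  0.956  1.521 -0.514]
```

Request:
{"api": "drive_tool", "payload": {
  "series": "-0.3 0.15 0.2 0 0.15 0 0;-0.6 0.3 0.4 0 0.3 0 0;-0.84 0.36 0.51 0 0.5 0 0;-0.84 0.36 0.51 0 0.5 0 0;-0.84 0.36 0.51 0 0.5 0 0;-0.84 0.36 0.51 0 0.5 0 0"
}}

```text
time_s: 45.95
eef_pos: [491.2, -387.0, 128.9]
ee_rot: [-0.169, 0.776, 0.239, 0.559]
force: [0.3, 0.3, -1.7]
grip_width: 0.693
```

Request:
{"api": "drive_tool", "payload": {
  "series": "-0.15 0 0.05 0 0 0 0;-0.3 0 0.1 0 0 0 0;-0.38 0 0.125 0 0 0 0;-0.42 0 0.14 0 0 0 0;-0.42 0 0.14 0 0 0 0;-0.42 0 0.14 0 0 0 0"
}}

```text
time_s: 46.55
eef_pos: [491.4, -387.4, 76.4]
ee_rot: [-0.169, 0.776, 0.239, 0.559]
force: [0.1, 0.6, -2.4]
grip_width: 0.697
```

Run:
```python
from bot import *
go([491,-387,66],tool(np.radians(-56),1.25)); print(pose()[0]["joints"])
```

```text
t 46.5 pos [ 491.4 -387.4   76.4] grip 0.7 F [ 0.1  0.6 -2.4] -> shift [-0.083 -0.005  0.027] turn [0.003 0.005 0.011]
[-1.259  0.899  1.491  1.149  1.518 -0.86 ]
```

Request:
{"api": "drive_tool", "payload": {
  "series": "-0.03 0 0.01 0 0 0 0;-0.06 0 0.02 0 0 0 0;-0.07 0 0.023 0 0 0 0;-0.07 0 0.023 0 0 0 0"
}}

```text
time_s: 46.95
eef_pos: [491.4, -387.5, 67.4]
ee_rot: [-0.169, 0.776, 0.239, 0.559]
force: [-0.0, 0.1, -2.2]
grip_width: 0.697
```

Request:
{"api": "drive_tool", "payload": {
  "series": "-0.015 0 0.005 0 0 0 0;-0.03 0 0.01 0 0 0 0;-0.03 0 0.01 0 0 0 0"
}}

```text
time_s: 47.25
eef_pos: [491.2, -387.8, 66.5]
ee_rot: [-0.169, 0.774, 0.24, 0.561]
force: [-8.9, 2.2, 16.0]
grip_width: 0.695
```

Request:
{"api": "drive_tool", "payload": {
  "series": "0 0 0 0 0 0 0.8;0 0 0 0 0 0 0.85;0 0 0 0 0 0 0.9;0 0 0 0 0 0 1;0 0 0 0 0 0 1;0 0 0 0 0 0 1;0 0 0 0 0 0 1;0 0 0 0 0 0 1;0 0 0 0 0 0 1;0 0 0 0 0 0 1"
}}

```text
time_s: 48.25
eef_pos: [491.2, -387.7, 66.5]
ee_rot: [-0.169, 0.774, 0.24, 0.561]
force: [0.3, 0.1, 0.5]
grip_width: 1.003
```

Request:
{"api": "drive_tool", "payload": {
  "series": "0 0 -0.2 0 0 0 1;0 0 -0.4 0 0 0 1;0 0 -0.7 0 0 0 1;0 0 -1 0 0 0 1;0 0 -1 0 0 0 1;0 0 -1 0 0 0 1"
}}

```text
time_s: 48.85
eef_pos: [396.5, -451.7, 104.0]
ee_rot: [-0.169, 0.774, 0.239, 0.561]
force: [0.4, 0.1, 0.7]
grip_width: 1.001
```

Request:
{"api": "drive_tool", "payload": {
  "series": "0.4 0 -0.13 0 -0.2 0 1;0.8 0 -0.26 0 -0.4 0 1;1 0 -0.34 0 -0.6 0 1;1 0 -0.34 0 -0.8 0 1;1 0 -0.34 0 -1 0 1;1 0 -0.34 0 -1 0 1;1 0 -0.34 0 -1 0 1"
}}

```text
time_s: 49.55
eef_pos: [395.7, -450.5, 230.2]
ee_rot: [-0.106, 0.888, 0.274, 0.354]
force: [0.5, -0.3, -0.3]
grip_width: 1.008
```

Run:
```python
from bot import *
t=eyes.capture("top");s=eyes.capture("scene");w=eyes.capture("wrist")
print(pose()[0]["eef_pos"],pose()[0]["force"])
a=cv2.resize(w["frame"],(352,220));b=cv2.resize(s["frame"][60:310,130:490],(446,310));c=cv2.resize(t["frame"][100:300,80:500],(800,380))
pad=np.zeros((220,800,3),np.uint8);pad[:,:352]=a;pad[:,354:800]=cv2.resize(s["frame"][60:310,130:530],(446,220),interpolation=cv2.INTER_AREA)
cv2.imwrite("pics/fin.png",np.vstack([c,pad])[:,:,::-1])
for p,n in((t,"t"),(s,"s")):
  for o in("jar0_center","flap","bottle0_center","beaker","dishes","tipbox"):
    for d in nets.spot_in(o,p): print(n,o,np.round(d["rect"]),round(d["confidence"],2))
```

```text
[ 394.749 -451.413  229.533] [ 0.289 -0.421 -0.353]
t flap [177. 195. 231. 258.] 0.78
t bottle0_center [449. 233. 480. 265.] 0.8
t bottle0_center [430. 196. 468. 225.] 0.5
t beaker [390. 122. 422. 152.] 0.82
t dishes [323. 122. 354. 160.] 0.97
t tipbox [248. 119. 296. 155.] 0.79
s flap [332.  61. 456. 181.] 0.73
s flap [344.  92. 395. 144.] 0.72
s bottle0_center [174. 229. 208. 259.] 0.82
s beaker [278. 269. 306. 299.] 0.76
s dishes [322. 231. 353. 267.] 0.97
s tipbox [365. 195. 410. 244.] 0.73
```

View pics/fin.png

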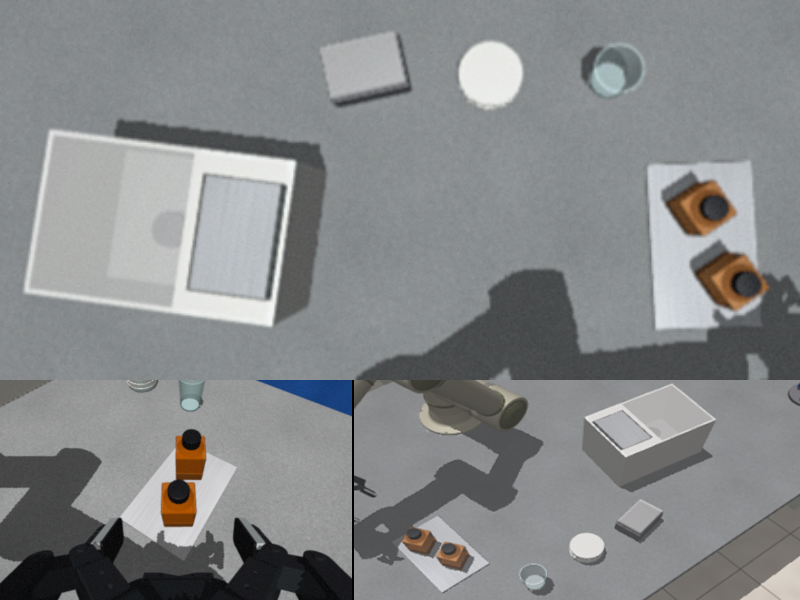

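```bash
python3 -c "
from rig import ctrl
print(ctrl.finish_job())"
```

```text
the job is handed in; nothing more can be done
None
```

I cleared the bench and handed the job in at about 50 s. Three jars were present, and all of them went into the waste box through the flap. Both brown bottles now stand upright on the steel tray.

- **Jars:** The last wrist picture taken over the hatch showed all three inside the box. In the final top picture only one is clearly visible through the cover. No jar was left on the bench, and the jar detector found none in the final top and scene views. I saw no sign of a fourth jar.
- **Flap:** It swung shut after each jar and looked flush with the box top in the final picture.
- **Bottles:** Both stood upright on the tray with the gripper clear of them. I put their centres at about (567, -353) and (466, -404) mm, inside the tray edges. The first position was measured from the image; the second is the placing target and was only judged by eye.
- **Bystanders:** The beaker, grey box and dishes were detected within a few pixels of where they started.
- **Hatch contact:** While I released the third jar, a finger pressed on the side of the hatch with about 32 N. I backed off, and that is below the stated limits.

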